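# Open the sprung test fixture and take the relay board out

### The job

Press the front tab of the closed test fixture's lid down gently, feeling for the firm stop at which its touch latch lets go and never with more than 20 N on the fixture, then get clear so that the lid springs fully open by itself, and do not touch it again. Take the relay board out of its nest and set it down (do not drop it) flat, relays up, on the black rubber mat; leave the lid open and everything else where it is.

Things in the scene. Friction and masses are not known exactly. Their poses are not given: they have to be found in the camera images.
- fixture: grey metal test fixture, fixed to the worktop: open-topped case 180 mm deep (x) x 160 mm wide (y), side walls 62 mm high and 6 mm thick, front wall 36 mm, closed by a sprung lid between the side walls, hinged at the back. Origin: centre of its underside; x points to its back (hinge), y to its left, z up
- nest (a point): centre of the nest floor inside the fixture, 18 mm above the worktop, 8 mm behind the fixture's origin; ribs rise 5 mm above the floor round the board, 1.5 mm clear of it, so the board lifts straight up. 23 mm or more of free space inside the case beyond the board's edges. Axes as the fixture's
- lid (a joint): angle of the lid (rad): 0 closed and latched, negative when pressed in, about 1.85 fully open (leaning back past upright). A spring opens it against a damper: once released it swings up slowly, in about 4 to 6 s, the tab rising at up to 0.12 m/s; keep the whole gripper out of its arc
- lid_hinge (a point): middle of the lid's hinge line, 80 mm behind the fixture's origin and 58 mm up; the hinge line runs along the fixture's y
- lid_tab (a point): middle of the top face of the lid's front tab, a flat grey lip 50 mm wide (y) jutting 25 mm out in front of the case, 184 mm from the hinge; the tab's front edge is 11 mm further forward; 60 mm above the worktop when closed; moves with the lid. Press here straight down. Once released the lid follows the finger up, or pops up when the finger is drawn forward off the tab
- latch (a point): the touch latch, under the lid behind the front wall. Felt at the tab: 4 N at first, free play of unknown size, 6 to 8 N over the last 3 mm, then a stiff rubber stop (14 N per mm), where the latch has let go and stays let go. The stop lies 3.5 to 20 mm below the tab's closed height, differs from fixture to fixture and cannot be seen: press slowly to 11 to 13 N, then draw off
- board_relays (a point): middle of the row of three blue relays on the relay board, half-way up the board (9.5 mm above its underside). The row is 18 mm thick (x), 56 mm long (y), from 2 to 17 mm above the underside. Grasp it across the 18 mm, along this point's x. In the nest it is on the robot's side. Axes are the board's, z up out of the component side
- board: the relay board, 50 mm (x) x 70 mm (y), 2 mm thick, about 45 g; origin at the centre of its underside; the relay row's middle is at x = +13 mm, y = 0; low components on the other half
- mat: black rubber mat 180 x 180 mm, 3 mm thick, fixed on the worktop to the left; origin: centre of its underside
- flux_tin: bystander: round tin 51 mm across, 20 mm high; origin at the centre of its underside
- tape_roll: bystander: roll of black tape lying flat, 60 mm across, 18 mm high; origin at the centre of its underside
- screwdriver: bystander: white screwdriver lying along its y, 150 mm long; origin under its middle
- screw_tray: bystander: round tin tray with screws, 78 mm across, 16 mm high; origin at the centre of its underside
- ipa_bottle: bystander: white bottle 49 mm across, 100 mm high; origin at the centre of its underside

How it is judged:
By the outcome, as a careful person would: the job done as asked, in the order asked, and still so for the second after the job is handed in, with the robot touching nothing.
It also fails if it takes over 64 s, if anything falls off the work surface, if the arm or the gripper's body presses on something with over 40 N, if the wrist force passes 120 N, or if a joint passes its speed limit or range.

### The arm

A 6-joint arm with a two-finger parallel gripper is mounted at the origin on a cart in front of the work surface, level with it; the furniture and walls round the work are solid. World frame = base frame: x ahead of the robot, y to its left, z up, the work surface at z = 0. Lengths are in mm, angles in rad, forces in N, time in s.
With the tool pointing down it reaches from about 350 to 975 mm from the base axis. Payload 7.1 kg.
Tool frame: the origin (TCP) lies midway between the tips of the shut fingers; the grasp point (between the pads) lies 19 mm behind it; z points along the fingers, y is the line along which they close (so a half turn about z gives the same grasp; the last joint's range is limited). The gripper opens to 88 mm and grips with 3 to 60 N. Pads are 20 mm wide; open, the fingers measure 115 mm over their backs; the gripper's body (75 mm by 178 mm) begins 61 mm behind the grasp point.
Start: joints at [1.211, 0.423, 1.63, -0, 1.089, -0.019], TCP at [208.869, 589.049, 222.675] pointing down, gripper open.
Joint ranges: [-3, 3], [-0.9, 2.11], [0.09, 2.58], [-1.31, 4.45], [0.11, 2.69], [-2.54, 2.54]. Speed limits (rad/s): [2.39, 2.39, 3.01, 3.14, 3.14, 3.14].

### API

Orientations are given as a rotation vector (axis times angle).
In Python, from workcell import ctrl gives the robot as it stands.
- The arm moves only by the shell command python3 -m inch 'ROWS' [OPENING]. ROWS is JSON, a list of rows, each an object with "xyz": the shift along the tool's x, y, z in mm, a list of three; "rot": the turn, a rotation vector about the tool's x, y, z in rad, a list of three. In form: [{"xyz": [dx, dy, dz], "rot": [ax, ay, az]}, ...]. A call has 1 to 12 rows; each row is the pose to reach, as a shift and turn from the pose commanded when the call began, along the tool's axes at that moment; what a row does not reach only later rows make up. A row lasts 1/12 s, in which the tool goes at most 41.7 mm and 7.16 degrees, less where a joint would pass 70% of its speed; a pose out of reach is approached as far as the arm can. A call with a gripper value outside its range is refused whole. OPENING is the closure in counts, from 0 (fully open) to 255 (shut), set as the call begins (- or left out, the last holds). The fingers move at their own pace and stop on an object; the grip force is fixed at half the most. Time passes only in rows, so rows that repeat a pose let the fingers close. It gives the time, the measured TCP pose, the force, the opening and the grip force at its end, in the units of the state.
- ctrl.get_obs(): the state, without advancing time (a new reading comes with each control period).
- ctrl.get_image(name): name is "side" or "top" or "wrist"; returns the picture (384x512x3 uint8, red, green, blue); there is no depth.
- ctrl.camera_model(name): a dict with "fx", "fy", "cx", "cy" (pixels), "position" and "attitude" of the camera in the world. Camera axes: x right, y up, looking along -z (the intrinsics and any distortion apply to the point x, -y, -z); pixel columns grow to the right and rows downward; lengths in mm; the calibration is good to about 2 mm. A picture is of the moment at which its call begins: read the wrist's pose just before it. camera_model takes no time and is no camera call; for the wrist camera it gives the pose at the moment of the call.
- ctrl.close_job(): hands the job in; it is judged then, once.
The state is a dict: "t": time; "qpos": joint angles; "qvel": joint speeds; "joint_torque": joint torques, N m; "ee_pos": TCP position; "orientation": TCP orientation; "ft_force": force on the tool from outside, world axes, zero at the start; "moment": the same for the moment, N m; "width": finger opening in mm; "grasp_force": force on a finger pad.
Only numpy, scipy, OpenCV 4.12 (cv2) and the standard library are available. Lean on these libraries where they do the work, as an engineer would, in place of code of your own. Each camera call takes 0.05 s, during which the arm holds its last target. There are 200 camera calls.

## Working session

There is one attempt and no reset: what is moved stays moved. The work goes in short steps, Python scripts to look and compute and a shell command to move; the robot and the scene stay as the last step left them, time stands still between calls to the robot, and variables do not carry over. Pictures are saved under pics/ and viewed, at most 12 in all, crops included, and the job is handed in when it is done.

```bash
ls; mkdir -p pics
python3 - <<'E'
from workcell import ctrl
import cv2
o=ctrl.get_obs(); print({k:o[k] for k in('t','ee_pos','orientation','ft_force','width')})
for n in('top','side','wrist'):
    m=ctrl.camera_model(n); print(n,m)
    cv2.imwrite(f'pics/{n}0.png',ctrl.get_image(n)[:,:,::-1])
E
```

```text
pics
{'t': 0.0, 'ee_pos': array([208.67346164, 588.55111998, 221.90924951]), 'orientation': array([-5.32637746e-01, -3.09584490e+00,  2.32325830e-03]), 'ft_force': array([-0.6316102 , -0.08881363,  0.40283151]), 'width': 87.76239614851603}
top {'fx': 351.0389758566902, 'fy': 351.0389758566902, 'cx': 251.35348904747295, 'cy': 192.35335616470488, 'position': array([ 430.0441058 , -102.68193652, 1084.17863852]), 'attitude': array([ 0.10106405, -0.07552801, -1.57395777])}
side {'fx': 478.64222641085297, 'fy': 478.64222641085297, 'cx': 263.7018938144972, 'cy': 197.53892182827002, 'position': array([ -47.86110691, -373.59862853, 1298.94158655]), 'attitude': array([ 0.4388926 , -0.26763051, -1.09414211])}
wrist {'fx': 302.26855966342214, 'fy': 302.26855966342214, 'cx': 255.08015942886226, 'cy': 186.53479352521455, 'position': array([145.12666888, 612.62315732, 385.10440557]), 'attitude': array([-0.21912665, -0.15281558,  1.223182  ])}
```

View pics/top0.png

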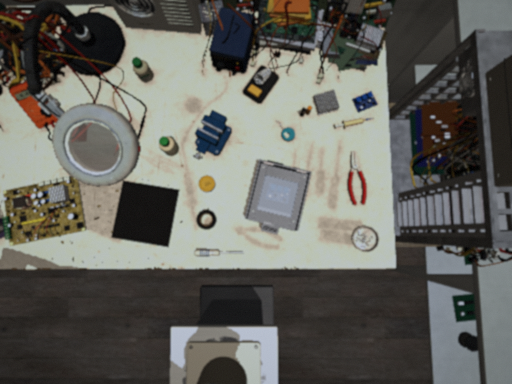

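View pics/side0.png

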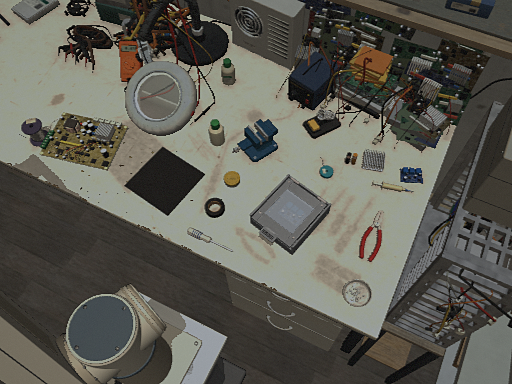

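The top view shows the fixture around (277,194) with its tab at (270,229), and the mat around (146,213). The side view shows the fixture at (290,213) with its tab at (266,238). The tape, flux tin, screwdriver and bottle lie left of the fixture, and a ring lamp stands further left.

```bash
cat > h.py <<'E'
import numpy as np, cv2
from scipy.spatial.transform import Rotation as R
from workcell import ctrl
def ray(m,p,z):
    d=R.from_rotvec(m['attitude']).apply([(p[0]-m['cx'])/m['fx'],-(p[1]-m['cy'])/m['fy'],-1])
    return m['position']+d*(z-m['position'][2])/d[2]
def proj(m,X):
    c=R.from_rotvec(m['attitude']).inv().apply(np.array(X)-m['position'])
    return np.array([m['cx']+m['fx']*c[0]/-c[2], m['cy']+m['fy']*c[1]/c[2]])
E
python3 - <<'E'
from h import *
for n,c0,z in(('top',(150,213),3),('side',(165,180),3)):
    m=ctrl.camera_model(n); im=cv2.imread(f'pics/{n}0.png')
    k=(im.max(2)<60).astype(np.uint8)
    cs,_=cv2.findContours(k,0,1)
    c=[c for c in cs if cv2.pointPolygonTest(c,c0,False)>0][0]
    b=cv2.boxPoints(cv2.minAreaRect(c)); print(n,'mat',cv2.contourArea(c),[ray(m,p,z)[:2].round() for p in b], np.mean([ray(m,p,z) for p in b],0).round(1))
a=cv2.imread('pics/top0.png')[145:245,230:330]; b=cv2.imread('pics/side0.png')[165:265,240:340]
cv2.imwrite('pics/z.png',np.hstack([cv2.resize(x,(400,400),interpolation=cv2.INTER_CUBIC) for x in(a,b)]))
E
```

```text
top mat 3046.0 [array([418., 344.]), array([591., 322.]), array([561., 144.]), array([389., 169.])] [489.8 244.6   3. ]
side mat 2734.5 [array([417., 345.]), array([621., 320.]), array([561., 139.]), array([367., 172.])] [491.4 244.    3. ]
```

View pics/z.png

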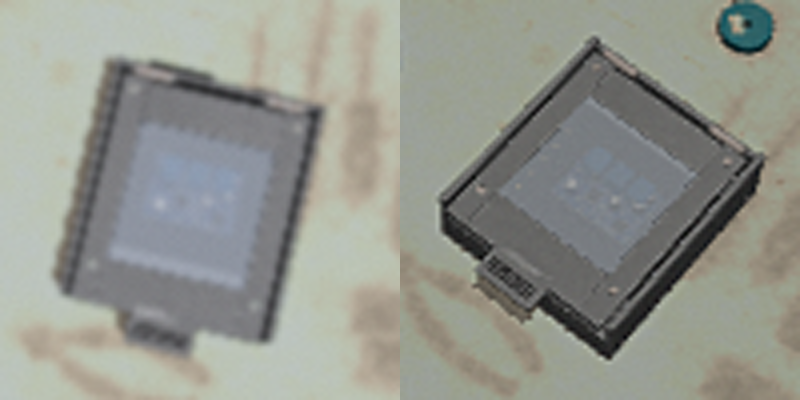

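Run:
```python
from h import *
P={'top':dict(bl=(108,58),br=(322,105),fr=(270,340),fl=(62,290),tab=(158,330)),'side':dict(bl=(192,38),br=(362,158),fr=(210,336),fl=(42,198),tab=(109,275))}
O={'top':(230,145),'side':(240,165)}
for n in P:
    m=ctrl.camera_model(n); q={k:ray(m,np.array(p)/4+O[n],60 if k=='tab' else 62)[:2] for k,p in P[n].items()}
    print(n,{k:v.round(0).tolist() for k,v in q.items()}, 'c',np.mean([q[k] for k in('bl','br','fr','fl')],0).round(1))
    print('len',[np.linalg.norm(q[a]-q[b]).round(0) for a,b in('bl fl'.split(),'br fr'.split(),'bl br'.split(),'fl fr'.split())],
     'yaw',[np.degrees(np.arctan2(*(q[a]-q[b])[::-1])).round(1) for a,b in('bl fl'.split(),'br fr'.split())],[np.degrees(np.arctan2(-(q[a]-q[b])[0],(q[a]-q[b])[1])).round(1) for a,b in('bl br'.split(),'fl fr'.split())])
```

```text
top {'bl': [643.0, -103.0], 'br': [607.0, -261.0], 'fr': [435.0, -219.0], 'fl': [472.0, -69.0], 'tab': [443.0, -138.0]} c [ 539.3 -163. ]
len [np.float64(175.0), np.float64(177.0), np.float64(161.0), np.float64(155.0)] yaw [np.float64(-11.4), np.float64(-13.6)] [np.float64(-13.0), np.float64(-13.8)]
side {'bl': [642.0, -111.0], 'br': [603.0, -264.0], 'fr': [429.0, -222.0], 'fl': [473.0, -69.0], 'tab': [441.0, -139.0]} c [ 536.9 -166.4]
len [np.float64(173.0), np.float64(179.0), np.float64(158.0), np.float64(159.0)] yaw [np.float64(-13.7), np.float64(-13.5)] [np.float64(-14.0), np.float64(-16.1)]
```

```bash
cat >> h.py <<'E'
def plan(xyz,yaw):
    """tool-axis shift/turn to TCP xyz, tool down, tool x at yaw deg"""
    o=ctrl.get_obs(); C=R.from_rotvec(o['orientation'])
    T=R.from_euler('z',yaw,degrees=True)*R.from_euler('x',180,degrees=True)
    print('t',round(o['t'],2),'ee',o['ee_pos'].round(1),'xyz',C.inv().apply(np.array(xyz)-o['ee_pos']).round(1),'rot',(C.inv()*T).as_rotvec().round(3),'F',o['ft_force'].round(1),'w',round(o['width'],1),'q',o['qpos'].round(2))
E
python3 -c "
from h import *
plan([437,-141,130],166.5)"
```

```text
t 0.15 ee [208.7 588.7 222.1] xyz [-459.  -611.3   92.8] rot [-0.001 -0.    -0.105] F [ 0.  -1.   0.4] w 87.8 q [ 1.21  0.42  1.63  0.    1.09 -0.02]
```

```bash
python3 -m inch '[{"xyz":[-240,-320,0],"rot":[0,0,-0.05]},{"xyz":[-240,-320,0],"rot":[0,0,-0.05]},{"xyz":[-240,-320,0],"rot":[0,0,-0.05]},{"xyz":[-240,-320,0],"rot":[0,0,-0.05]},{"xyz":[-240,-320,0],"rot":[0,0,-0.05]},{"xyz":[-240,-320,0],"rot":[0,0,-0.05]},{"xyz":[-240,-320,0],"rot":[0,0,-0.05]},{"xyz":[-240,-320,0],"rot":[0,0,-0.05]},{"xyz":[-459,-611,60],"rot":[0,0,-0.105]},{"xyz":[-459,-611,60],"rot":[0,0,-0.105]},{"xyz":[-459,-611,60],"rot":[0,0,-0.105]},{"xyz":[-459,-611,60],"rot":[0,0,-0.105]}]' 255; python3 -c "
from h import *
plan([437,-141,130],166.5)"
```

```text
t: 1.15
ee_pos: [357.7, 111.5, 199.7]
orientation: [0.369, 3.119, 0.0]
ft_force: [1.1, 0.2, -0.2]
width: 11.6
grasp_force: 0.0
t 1.15 ee [357.7 111.5 199.7] xyz [-135.9 -227.1   69.7] rot [0.    0.001 0.   ] F [ 1.1  0.2 -0.2] w 11.6 q [ 0.27  0.08  2.17 -0.    0.89 -1.07]
```

```bash
python3 -m inch '[{"xyz":[-136,-227,60]},{"xyz":[-136,-227,60]},{"xyz":[-136,-227,60]},{"xyz":[-136,-227,60]},{"xyz":[-136,-227,60]},{"xyz":[-136,-227,60]},{"xyz":[-136,-227,60]},{"xyz":[-136,-227,60]},{"xyz":[-136,-227,60]},{"xyz":[-136,-227,60]}]' || true; python3 -c "
from h import *
plan([437,-141,64],166.5)
m=ctrl.camera_model('wrist');print(m, proj(m,[437,-141,60]))
cv2.imwrite('pics/w1.png',ctrl.get_image('wrist')[:,:,::-1])"
```

```text
t 1.15 ee [357.7 111.5 199.7] xyz [-135.9 -227.1  135.7] rot [0.    0.001 0.   ] F [ 1.1  0.2 -0.2] w 11.6 q [ 0.27  0.08  2.17 -0.    0.89 -1.07]
{'fx': 302.26855966342214, 'fy': 302.26855966342214, 'cx': 255.08015942886226, 'cy': 186.53479352521455, 'position': array([291.92600856, 128.48652147, 362.75133956]), 'attitude': array([-0.21264685, -0.16799879,  1.32776471])} [ 54.45080327 293.97545053]$[0]: bad value
```

View pics/w1.png

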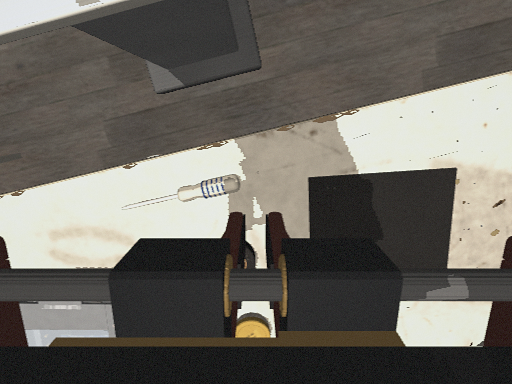

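The wrist view shows the fingertips at (257,215) and the mat on the right. The move was refused because every row needs "rot".

```bash
python3 -m inch '[{"xyz":[-136,-227,60],"rot":[0,0,0]},{"xyz":[-136,-227,60],"rot":[0,0,0]},{"xyz":[-136,-227,60],"rot":[0,0,0]},{"xyz":[-136,-227,60],"rot":[0,0,0]},{"xyz":[-136,-227,60],"rot":[0,0,0]},{"xyz":[-136,-227,60],"rot":[0,0,0]},{"xyz":[-136,-227,60],"rot":[0,0,0]},{"xyz":[-136,-227,60],"rot":[0,0,0]},{"xyz":[-136,-227,60],"rot":[0,0,0]},{"xyz":[-136,-227,60],"rot":[0,0,0]},{"xyz":[-136,-227,60],"rot":[0,0,0]}]' ; python3 -c "
from h import *
plan([437,-141,64],166.5)
m=ctrl.camera_model('wrist');print(proj(m,[437,-141,60]))
cv2.imwrite('pics/w2.png',ctrl.get_image('wrist')[:,:,::-1])"
```

```text
t: 2.12
ee_pos: [436.4, -137.9, 139.8]
orientation: [-0.367, -3.12, -0.0]
ft_force: [0.1, -0.3, 0.1]
width: 0.2
grasp_force: 0.0
t 2.12 ee [ 436.4 -137.9  139.8] xyz [-1.4 -2.9 75.8] rot [ 0.    -0.     0.001] F [ 0.1 -0.3  0.1] w 0.2 q [-0.33  0.31  2.05  0.    0.78 -1.67]
[250.22894555 194.63343892]
```

View pics/w2.png

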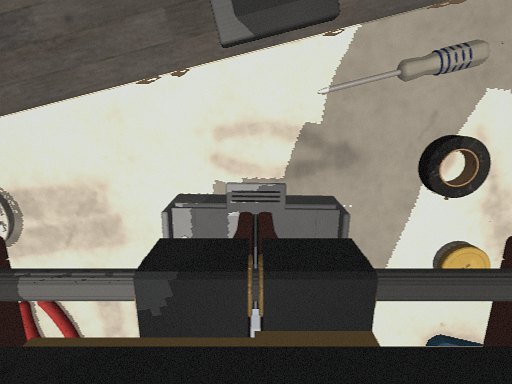

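The tab spans columns 227–286 with its front edge at row 183. The fixture front wall runs through (256,205).

```bash
python3 -c "
from h import *
m=ctrl.camera_model('wrist')
a,b,c=[ray(m,p,60)[:2] for p in((227,184),(286,183),(256.5,183))]
print(a,b,c,np.linalg.norm(a-b), np.degrees(np.arctan2(*(a-b)[::-1])))
u=np.array([np.cos(np.radians(-13.5)),np.sin(np.radians(-13.5))]); print('tab',c+11*u)
plan([*(c+9*u),63],166.5)"
```

```text
[ 423.87031805 -157.54644486] [ 434.38579057 -109.83194735] [ 428.71574079 -133.58056577] 48.85947640718521 -102.42835769396702
tab [ 439.41180991 -136.14846477]
t 2.17 ee [ 436.5 -137.9  139.9] xyz [-0.4  2.3 76.9] rot [ 0.    -0.     0.001] F [-0.1 -0.9  0.5] w 0.1 q [-0.33  0.31  2.05  0.    0.78 -1.67]
```

```bash
python3 -m inch '[{"xyz":[-3,1.5,40],"rot":[0,0,0]},{"xyz":[-3,1.5,60],"rot":[0,0,0]},{"xyz":[-3,1.5,74],"rot":[0,0,0]},{"xyz":[-3,1.5,77],"rot":[0,0,0]},{"xyz":[-3,1.5,77],"rot":[0,0,0]}]'; python3 -m inch '[{"xyz":[0,0,1],"rot":[0,0,0]},{"xyz":[0,0,2],"rot":[0,0,0]},{"xyz":[0,0,3],"rot":[0,0,0]},{"xyz":[0,0,3],"rot":[0,0,0]}]'
```

```text
t: 2.58
ee_pos: [439.5, -137.3, 62.3]
orientation: [-0.367, -3.118, -0.001]
ft_force: [-0.1, 0.5, -0.4]
width: 0.4
grasp_force: 0.0
t: 2.92
ee_pos: [440.9, -138.5, 60.5]
orientation: [0.369, 3.118, -0.0]
ft_force: [0.5, 1.2, 2.9]
width: 0.6
grasp_force: 1.2
```

```bash
python3 -m inch '[{"xyz":[0,0,0.7],"rot":[0,0,0]},{"xyz":[0,0,1.4],"rot":[0,0,0]},{"xyz":[0,0,2],"rot":[0,0,0]},{"xyz":[0,0,2],"rot":[0,0,0]}]'
```

```text
t: 3.25
ee_pos: [440.8, -138.5, 58.0]
orientation: [0.37, 3.118, -0.0]
ft_force: [1.9, 1.8, 3.8]
width: 0.6
grasp_force: 2.2
```

```bash
python3 -m inch '[{"xyz":[0,0,0.7],"rot":[0,0,0]},{"xyz":[0,0,1.4],"rot":[0,0,0]},{"xyz":[0,0,2],"rot":[0,0,0]},{"xyz":[0,0,2],"rot":[0,0,0]}]'
```

```text
t: 3.58
ee_pos: [440.8, -138.5, 55.7]
orientation: [0.37, 3.119, -0.0]
ft_force: [3.7, 1.2, 4.4]
width: 0.9
grasp_force: 2.2
```

```bash
python3 -m inch '[{"xyz":[0,0,0.7],"rot":[0,0,0]},{"xyz":[0,0,1.4],"rot":[0,0,0]},{"xyz":[0,0,2],"rot":[0,0,0]},{"xyz":[0,0,2],"rot":[0,0,0]}]'
```

```text
t: 3.92
ee_pos: [440.8, -138.5, 54.0]
orientation: [0.369, 3.118, -0.0]
ft_force: [3.3, 1.2, 8.2]
width: 0.5
grasp_force: 3.7
```

```bash
python3 -m inch '[{"xyz":[0,0,0.2],"rot":[0,0,0]},{"xyz":[0,0,0.4],"rot":[0,0,0]},{"xyz":[0,0,0.4],"rot":[0,0,0]}]'
```

```text
t: 4.17
ee_pos: [440.8, -138.5, 53.6]
orientation: [0.369, 3.118, -0.0]
ft_force: [3.4, 2.3, 7.8]
width: 0.1
grasp_force: 4.0
```

```bash
python3 -m inch '[{"xyz":[0,0,0.2],"rot":[0,0,0]},{"xyz":[0,0,0.5],"rot":[0,0,0]},{"xyz":[0,0,0.5],"rot":[0,0,0]}]'
```

```text
t: 4.42
ee_pos: [440.8, -138.6, 53.1]
orientation: [0.369, 3.118, -0.0]
ft_force: [3.4, 0.8, 8.6]
width: 0.2
grasp_force: 4.0
```

```bash
python3 -m inch '[{"xyz":[0,0,0.2],"rot":[0,0,0]},{"xyz":[0,0,0.4],"rot":[0,0,0]},{"xyz":[0,0,0.4],"rot":[0,0,0]}]'
```

```text
t: 4.67
ee_pos: [440.8, -138.6, 52.7]
orientation: [0.369, 3.118, -0.0]
ft_force: [2.2, 1.3, 8.1]
width: 0.3
grasp_force: 4.0
```

```bash
python3 -m inch '[{"xyz":[0,0,0.2],"rot":[0,0,0]},{"xyz":[0,0,0.4],"rot":[0,0,0]},{"xyz":[0,0,0.4],"rot":[0,0,0]}]'
```

```text
t: 4.92
ee_pos: [440.9, -138.6, 52.4]
orientation: [0.369, 3.118, -0.0]
ft_force: [2.2, 2.1, 8.7]
width: 0.2
grasp_force: 4.3
```

```bash
python3 -m inch '[{"xyz":[0,0,0.2],"rot":[0,0,0]},{"xyz":[0,0,0.4],"rot":[0,0,0]},{"xyz":[0,0,0.4],"rot":[0,0,0]}]'
```

```text
t: 5.17
ee_pos: [440.9, -138.6, 52.1]
orientation: [0.37, 3.118, -0.0]
ft_force: [1.7, 2.3, 11.0]
width: 0.3
grasp_force: 5.4
```

```bash
python3 -m inch '[{"xyz":[0,0,0.1],"rot":[0,0,0]},{"xyz":[0,0,0.15],"rot":[0,0,0]},{"xyz":[0,0,0.15],"rot":[0,0,0]}]'
```

```text
t: 5.42
ee_pos: [440.9, -138.6, 52.0]
orientation: [0.369, 3.118, -0.0]
ft_force: [2.2, 2.1, 12.5]
width: 0.5
grasp_force: 5.9
```

```bash
python3 -m inch '[{"xyz":[0,0,-0.5],"rot":[0,0,0]},{"xyz":[8,0,-0.5],"rot":[0,0,0]},{"xyz":[45,0,0],"rot":[0,0,0]},{"xyz":[80,-5,0],"rot":[0,0,0]},{"xyz":[95,-10,0],"rot":[0,0,0]},{"xyz":[95,-10,0],"rot":[0,0,0]}]'; python3 -c "
from h import *
plan([350,-118,200],166.5)
cv2.imwrite('pics/s2.png',ctrl.get_image('side')[150:300,200:400,::-1])"
```

```text
t: 5.92
ee_pos: [339.1, -124.2, 50.6]
orientation: [-0.369, -3.112, -0.003]
ft_force: [0.1, 0.1, 0.4]
width: 0.3
grasp_force: 0.0
t 5.92 ee [ 339.1 -124.2   50.6] xyz [  -7.9    8.7 -149.4] rot [ 0.001 -0.008 -0.001] F [0.1 0.1 0.4] w 0.3 q [-0.38  0.4   2.29 -0.    0.46 -1.72]
```

View pics/s2.png

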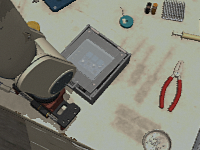

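```bash
python3 -m inch '[{"xyz":[0,0,-40],"rot":[0,0,0]},{"xyz":[0,0,-80],"rot":[0,0,0]},{"xyz":[0,0,-120],"rot":[0,0,0]},{"xyz":[0,0,-160],"rot":[0,0,0]},{"xyz":[0,0,-200],"rot":[0,0,0]},{"xyz":[0,0,-250],"rot":[0,0,0]},{"xyz":[0,0,-250],"rot":[0,0,0]},{"xyz":[0,0,-250],"rot":[0,0,0.12]},{"xyz":[0,0,-250],"rot":[0,0,0.24]},{"xyz":[0,0,-250],"rot":[0,0,0.36]},{"xyz":[0,0,-250],"rot":[0,0,0.48]},{"xyz":[0,0,-250],"rot":[0,0,0.6]}]' 0; python3 -m inch '[{"xyz":[0,0,0],"rot":[0,0,0.12]},{"xyz":[0,0,0],"rot":[0,0,0.24]},{"xyz":[0,0,0],"rot":[0,0,0.36]},{"xyz":[0,0,0],"rot":[0,0,0.48]},{"xyz":[0,0,0],"rot":[0,0,0.6]},{"xyz":[0,0,0],"rot":[0,0,0.72]},{"xyz":[0,0,0],"rot":[0,0,0.84]},{"xyz":[0,0,0],"rot":[0,0,0.97]},{"xyz":[0,0,0],"rot":[0,0,0.97]},{"xyz":[0,0,0],"rot":[0,0,0.97]},{"xyz":[0,0,0],"rot":[0,0,0.97]},{"xyz":[0,0,0],"rot":[0,0,0.97]}]'; python3 -m inch '[{"xyz":[0,0,0],"rot":[0,0,0]},{"xyz":[0,0,0],"rot":[0,0,0]},{"xyz":[0,0,0],"rot":[0,0,0]},{"xyz":[0,0,0],"rot":[0,0,0]},{"xyz":[0,0,0],"rot":[0,0,0]},{"xyz":[0,0,0],"rot":[0,0,0]},{"xyz":[0,0,0],"rot":[0,0,0]},{"xyz":[0,0,0],"rot":[0,0,0]},{"xyz":[0,0,0],"rot":[0,0,0]},{"xyz":[0,0,0],"rot":[0,0,0]},{"xyz":[0,0,0],"rot":[0,0,0]},{"xyz":[0,0,0],"rot":[0,0,0]}]';  python3 -m inch '[{"xyz":[0,0,0],"rot":[0,0,0]},{"xyz":[0,0,0],"rot":[0,0,0]},{"xyz":[0,0,0],"rot":[0,0,0]},{"xyz":[0,0,0],"rot":[0,0,0]},{"xyz":[0,0,0],"rot":[0,0,0]},{"xyz":[0,0,0],"rot":[0,0,0]},{"xyz":[0,0,0],"rot":[0,0,0]},{"xyz":[0,0,0],"rot":[0,0,0]},{"xyz":[0,0,0],"rot":[0,0,0]},{"xyz":[0,0,0],"rot":[0,0,0]},{"xyz":[0,0,0],"rot":[0,0,0]},{"xyz":[0,0,0],"rot":[0,0,0]}]'; python3 -c "
from h import *
plan([350,-118,300],76.5)
a=ctrl.get_image('side')[140:290,200:350,::-1];b=ctrl.get_image('top')[130:280,200:350,::-1]
cv2.imwrite('pics/z3.png',cv2.resize(np.hstack([b,a]),(800,400),interpolation=cv2.INTER_CUBIC))"
```

```text
t: 6.97
ee_pos: [346.0, -126.0, 301.3]
orientation: [-1.283, -2.867, 0.0]
ft_force: [0.4, -0.2, 0.4]
width: 76.9
grasp_force: 0.0
t: 7.97
ee_pos: [345.6, -125.9, 301.3]
orientation: [-2.464, -1.949, 0.0]
ft_force: [-0.5, -0.4, 0.3]
width: 88.2
grasp_force: 0.0
t: 8.97
ee_pos: [345.4, -125.9, 301.4]
orientation: [-2.467, -1.946, 0.0]
ft_force: [-0.8, -0.2, 0.6]
width: 87.9
grasp_force: 0.0
t: 9.97
ee_pos: [345.4, -125.9, 301.4]
orientation: [-2.467, -1.946, 0.0]
ft_force: [0.2, 0.1, -0.7]
width: 87.7
grasp_force: 0.0
t 9.97 ee [ 345.4 -125.9  301.4] xyz [8.7 2.6 1.4] rot [-0.    -0.     0.001] F [ 0.2  0.1 -0.7] w 87.7 q [-0.38 -0.08  2.06  0.    1.17 -0.15]
```

View pics/z3.png

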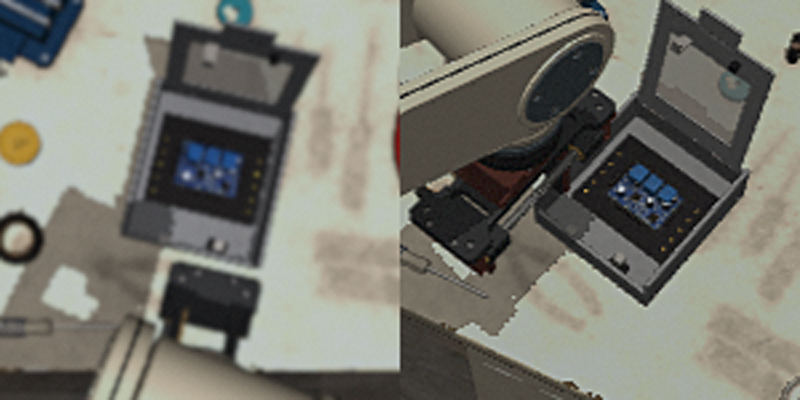

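The lid is fully open. The relays sit on the hinge side of the board: in the top crop they are at (212,157) and the board centre is at (210,168). I'll take a closer wrist look to check this.

```bash
python3 -c "
from h import *
plan([534,-226,220],76.5)"
```

```text
t 10.07 ee [ 345.4 -125.9  301.4] xyz [-53.4 206.7  81.4] rot [-0.     0.     0.001] F [0.1 0.6 0.1] w 87.7 q [-0.38 -0.08  2.06 -0.    1.17 -0.15]
```

```bash
python3 -m inch '[{"xyz":[-53,207,0],"rot":[0,0,0]},{"xyz":[-53,207,0],"rot":[0,0,0]},{"xyz":[-53,207,0],"rot":[0,0,0]},{"xyz":[-53,207,0],"rot":[0,0,0]},{"xyz":[-53,207,0],"rot":[0,0,0]},{"xyz":[-53,207,30],"rot":[0,0,0]},{"xyz":[-53,207,60],"rot":[0,0,0]},{"xyz":[-53,207,80],"rot":[0,0,0]},{"xyz":[-53,207,80],"rot":[0,0,0]},{"xyz":[-53,207,80],"rot":[0,0,0]},{"xyz":[-53,207,80],"rot":[0,0,0]}]'; python3 -c "
from h import *
m=ctrl.camera_model('wrist');np.savez('pics/w4.npz',**m)
plan([534,-226,220],76.5);print(proj(m,[567,-171,35]),proj(m,[545.8,-167,20]))
cv2.imwrite('pics/w4.png',ctrl.get_image('wrist')[:,:,::-1])"
```

```text
t: 10.98
ee_pos: [535.1, -225.9, 222.8]
orientation: [2.465, 1.945, 0.001]
ft_force: [-0.1, -0.9, -0.4]
width: 87.9
grasp_force: 0.0
t 10.98 ee [ 535.1 -225.9  222.8] xyz [-0.3 -1.1  2.8] rot [0.002 0.    0.001] F [-0.1 -0.9 -0.4] w 87.9 q [-0.42  0.36  1.73 -0.    1.05 -0.19]
[271.24505705 116.16772776] [252.28737179 116.79079764]
```

View pics/w4.png

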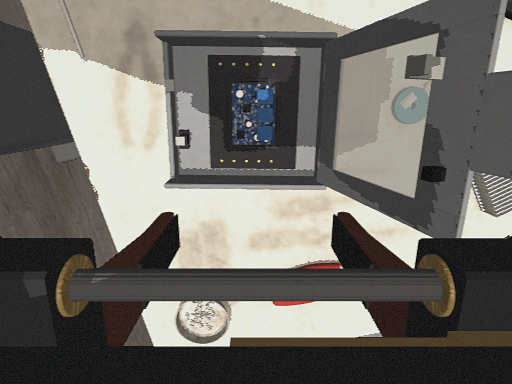

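Close up, image right is the fixture's +x. The relays at columns 257–274, rows 87–143 are on the hinge side, and the board spans columns 232–276. Gripping across x would drive the 178 mm body into the open lid. I'll grip the row along its 56 mm length instead, which keeps the narrow side of the body toward the lid.

Run:
```python
from h import *
m=dict(np.load('pics/w4.npz')); im=cv2.imread('pics/w4.png').astype(int)
c=im[78:152:2,226:284]
print('\n'.join(''.join('#' if p[0]-p[2]>70 else '+' if p[0]-p[2]>25 else '.' for p in r) for r in c))
def big(k,z):
    cs,_=cv2.findContours(cv2.morphologyEx(k.astype(np.uint8),cv2.MORPH_CLOSE,np.ones((5,5))),0,1); c=max([c for c in cs if 220<c.mean((0,1))[0]<290 and 75<c.mean((0,1))[1]<155],key=cv2.contourArea)
    r=cv2.minAreaRect(c); b=cv2.boxPoints(r); w=np.array([ray(m,p,z)[:2] for p in b])
    print(r, 'centre',w.mean(0).round(1),'sides',[np.linalg.norm(w[i]-w[i-1]).round(1) for i in(1,2)],'dirs',[np.degrees(np.arctan2(*(w[i]-w[i-1])[::-1])).round(1) for i in(1,2)])
d=im[:,:,0]-im[:,:,2]
big(d>25,20); big(d>70,35)
```

```text
..........................................................
..........................................................
..........................................................
.........++++..+..++++++++++++....+++++++++++++++.........
......+++++++..+..++++...++++++#+..........++++...........
.......+++++...+++++++++..+++..+..........................
.......++++........++++++++...+###########+++++...........
........++..........+++++++++++###########+++++...........
........+.........++++..+...+++############+++++..........
......++++.......+++++++..+++++############+++++..........
......+++++++...+++++++++.....+###########+++++++.........
.......+++++....+++++++++++.....+++++++++++++++++.........
......+++++......+++..++........+++++++++++++++++.........
......+++++.+..+...................+...++.....++..........
.......++++++++++...........+++..++...+++.....++..........
.........+.++.++..........++++++++++++++++++++++..........
.........++++++...........++...+++++++++++++++++..........
.......+.....++............+...++++++++++++++++++.........
.......++...+..+++++++++++++..++++++++
[... 779 characters left out ...]
........
.......+..+..++++....++..+++++++..+++++..++.++++..........
...................................+++........+...........
..........................................................
..........................................................
..........................................................
((253.0, 113.99998474121094), (41.99999237060547, 59.99999237060547), 0.0) centre [ 547.2 -164.9] sides [np.float64(68.7), np.float64(48.3)] dirs [np.float64(75.4), np.float64(-13.5)]
((262.17242431640625, 94.06896209716797), (15.598407745361328, 11.141719818115234), 21.801410675048828) centre [ 562.5 -145.3] sides [np.float64(11.9), np.float64(17.2)] dirs [np.float64(53.8), np.float64(-34.3)]
```

```bash
python3 -c "
from h import *
m=dict(np.load('pics/w4.npz'));print(ray(m,(265,115),35),ray(m,(265,90),35),ray(m,(265,140),35))
plan([559.5,-167.5,222],166.5)"
```

```text
[ 560.42138214 -168.10172806   35.        ] [ 566.48786915 -141.84278197   35.        ] [ 554.10728308 -195.43246935   35.        ]
t 11.03 ee [ 535.4 -226.   223.3] xyz [62.5  9.8  1.3] rot [ 0.002  0.003 -1.57 ] F [-0.2 -0.4  0.1] w 87.6 q [-0.42  0.36  1.73  0.    1.05 -0.19]
```

```bash
python3 -m inch '[{"xyz":[63,10,0],"rot":[0,0,-0.12]},{"xyz":[63,10,0],"rot":[0,0,-0.24]},{"xyz":[63,10,0],"rot":[0,0,-0.36]},{"xyz":[63,10,0],"rot":[0,0,-0.48]},{"xyz":[63,10,0],"rot":[0,0,-0.6]},{"xyz":[63,10,0],"rot":[0,0,-0.72]},{"xyz":[63,10,0],"rot":[0,0,-0.84]},{"xyz":[63,10,0],"rot":[0,0,-0.96]},{"xyz":[63,10,0],"rot":[0,0,-1.08]},{"xyz":[63,10,0],"rot":[0,0,-1.2]},{"xyz":[63,10,0],"rot":[0,0,-1.32]},{"xyz":[63,10,0],"rot":[0,0,-1.44]}]' 52; python3 -m inch '[{"xyz":[0,0,0],"rot":[0,0,-0.12]},{"xyz":[0,0,0],"rot":[0,0,-0.13]},{"xyz":[0,0,0],"rot":[0,0,-0.13]},{"xyz":[0,0,0],"rot":[0,0,-0.13]},{"xyz":[0,0,0],"rot":[0,0,-0.13]}]';  python3 -c "
from h import *
plan([560,-168,60],166.5)"
```

```text
t: 12.03
ee_pos: [559.8, -167.0, 223.7]
orientation: [0.561, 3.087, -0.001]
ft_force: [0.5, -0.3, -0.6]
width: 69.7
grasp_force: 0.0
t: 12.45
ee_pos: [559.0, -166.8, 222.1]
orientation: [0.373, 3.118, -0.0]
ft_force: [-0.5, 0.1, 0.1]
width: 69.8
grasp_force: 0.0
t 12.45 ee [ 559.  -166.8  222.1] xyz [ -1.1  -1.  162.1] rot [-0.     0.001 -0.003] F [-0.5  0.1  0.1] w 69.8 q [-0.31  0.36  1.73  0.    1.05 -1.64]
```

```bash
python3 -m inch '[{"xyz":[-1,-1,35],"rot":[0,0,0]},{"xyz":[-1,-1,70],"rot":[0,0,0]},{"xyz":[-1,-1,105],"rot":[0,0,0]},{"xyz":[-1,-1,140],"rot":[0,0,0]},{"xyz":[-1,-1,165],"rot":[0,0,0]},{"xyz":[-1,-1,172],"rot":[0,0,0]},{"xyz":[-1,-1,172],"rot":[0,0,0]},{"xyz":[-1,-1,172],"rot":[0,0,0]}]'; python3 -c "
from h import *
plan([560,-168,25.5],166.5)
cv2.imwrite('pics/w5.png',ctrl.get_image('wrist')[:,:,::-1])
a=ctrl.get_image('side')[140:290,200:350,::-1];b=ctrl.get_image('top')[130:280,200:350,::-1]
cv2.imwrite('pics/z5.png',cv2.resize(np.hstack([b,a]),(800,400),interpolation=cv2.INTER_CUBIC))"
```

```text
t: 13.12
ee_pos: [560.1, -168.1, 50.2]
orientation: [0.371, 3.119, -0.0]
ft_force: [0.5, 0.1, 1.1]
width: 69.6
grasp_force: 0.0
t 13.12 ee [ 560.1 -168.1   50.2] xyz [ 0.2  0.1 24.7] rot [-0.     0.001 -0.001] F [0.5 0.1 1.1] w 69.6 q [-0.31  0.61  1.81 -0.    0.72 -1.65]
```

View pics/w5.png

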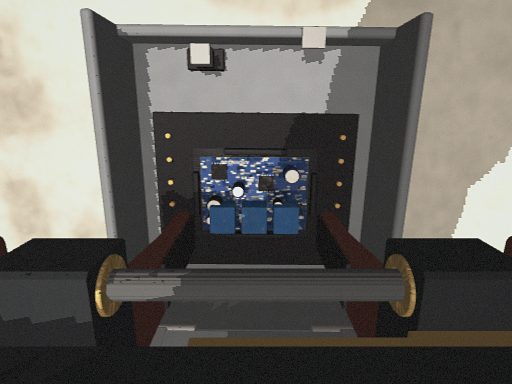

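The three relays at columns 210–299 are centred between the fingertips, which sit at about columns 188 and 320. The fixture ribs are visible and clear.

```bash
python3 -m inch '[{"xyz":[0,0,10],"rot":[0,0,0]},{"xyz":[0,0,18],"rot":[0,0,0]},{"xyz":[0,0,22],"rot":[0,0,0]},{"xyz":[0,0,24.5],"rot":[0,0,0]},{"xyz":[0,0,24.5],"rot":[0,0,0]},{"xyz":[0,0,24.5],"rot":[0,0,0]}]'; python3 -m inch '[{"xyz":[0,0,0],"rot":[0,0,0]},{"xyz":[0,0,0],"rot":[0,0,0]},{"xyz":[0,0,0],"rot":[0,0,0]},{"xyz":[0,0,0],"rot":[0,0,0]},{"xyz":[0,0,0],"rot":[0,0,0]},{"xyz":[0,0,0],"rot":[0,0,0]},{"xyz":[0,0,0],"rot":[0,0,0]},{"xyz":[0,0,0],"rot":[0,0,0]}]' 150
```

```text
t: 13.77
ee_pos: [559.4, -167.8, 24.6]
orientation: [-0.369, -3.119, -0.0]
ft_force: [-0.1, -0.3, -0.2]
width: 69.7
grasp_force: 0.0
t: 14.43
ee_pos: [559.7, -168.0, 25.1]
orientation: [0.37, 3.119, -0.0]
ft_force: [0.3, 0.5, 1.9]
width: 55.6
grasp_force: 30.0
```

```bash
python3 -m inch '[{"xyz":[0,0,-3],"rot":[0,0,0]},{"xyz":[0,0,-8],"rot":[0,0,0]},{"xyz":[0,0,-16],"rot":[0,0,0]},{"xyz":[0,0,-26],"rot":[0,0,0]},{"xyz":[0,0,-45],"rot":[0,0,0]},{"xyz":[0,0,-70],"rot":[0,0,0]},{"xyz":[0,0,-100],"rot":[0,0,0]},{"xyz":[0,0,-125],"rot":[0,0,0]},{"xyz":[0,0,-140],"rot":[0,0,0]},{"xyz":[0,0,-140],"rot":[0,0,0]}]'; python3 -c "
from h import *
plan([490,244,100],166.5)
for n,p in(('top',(206,218)),('side',(215,207))): print(n,'tape',ray(ctrl.camera_model(n),p,18).round())
for n,p in(('top',(169,145)),('side',(216,133))): print(n,'bottle',ray(ctrl.camera_model(n),p,95).round())
"
```

```text
t: 15.27
ee_pos: [561.8, -168.6, 169.6]
orientation: [0.369, 3.113, -0.002]
ft_force: [0.7, -0.7, -0.7]
width: 55.5
grasp_force: 30.0
t 15.27 ee [ 561.8 -168.6  169.6] xyz [166.8 384.5  68.2] rot [-0.001  0.007 -0.   ] F [ 0.7 -0.7 -0.7] w 55.5 q [-0.31  0.43  1.76 -0.    0.94 -1.65]
top tape [473.  53.  18.]
side tape [468.  48.  18.]
top bottle [681. 151.  95.]
side bottle [661. 143.  95.]
```

```bash
python3 -c "
from h import *
A=[ctrl.camera_model(n) for n in('top','side')]
P=[(95,145),(160,97)]
for z in range(0,600,50): a,b=[ray(m,p,z)[:2] for m,p in zip(A,P)]; print(z,a.round(),b.round())
plan([493,238,170],166.5)"
```

```text
0 [707. 411.] [766. 432.]
50 [694. 388.] [735. 401.]
100 [681. 364.] [703. 370.]
150 [669. 340.] [672. 339.]
200 [656. 317.] [641. 308.]
250 [643. 293.] [609. 277.]
300 [630. 269.] [578. 246.]
350 [618. 245.] [547. 215.]
400 [605. 222.] [515. 184.]
450 [592. 198.] [484. 153.]
500 [579. 174.] [453. 122.]
550 [566. 151.] [421.  91.]
t 15.27 ee [ 561.8 -168.6  169.6] xyz [161.9 379.3  -1.8] rot [-0.001  0.007 -0.   ] F [ 0.7 -0.7 -0.7] w 55.5 q [-0.31  0.43  1.76 -0.    0.94 -1.65]
```

```bash
python3 -c "
from h import *
plan([465,215,170],166.5)"; python3 -m inch '[{"xyz":[8,17,0],"rot":[0,0,0]},{"xyz":[20,42,0],"rot":[0,0,0]},{"xyz":[35,73,0],"rot":[0,0,0]},{"xyz":[50,105,0],"rot":[0,0,0]},{"xyz":[65,137,0],"rot":[0,0,0]},{"xyz":[80,168,0],"rot":[0,0,0]},{"xyz":[95,200,0],"rot":[0,0,0]},{"xyz":[110,231,0],"rot":[0,0,0]},{"xyz":[125,263,0],"rot":[0,0,0]},{"xyz":[140,295,0],"rot":[0,0,0]},{"xyz":[155,325,0],"rot":[0,0,0]},{"xyz":[165,345,0],"rot":[0,0,0]}]';python3 -c "
from h import *
plan([465,215,25],166.5)"
```

```text
t 15.27 ee [ 561.8 -168.6  169.6] xyz [183.8 350.4  -1.9] rot [-0.001  0.007 -0.   ] F [ 0.7 -0.7 -0.7] w 55.5 q [-0.31  0.43  1.76 -0.    0.94 -1.65]
t: 16.27
ee_pos: [478.3, 208.4, 164.4]
orientation: [-0.367, -3.119, 0.0]
ft_force: [-0.5, -0.2, -0.1]
width: 55.8
grasp_force: 30.0
t 16.27 ee [478.3 208.4 164.4] xyz [ 14.4   3.3 139.4] rot [-0.    -0.001  0.001] F [-0.5 -0.2 -0.1] w 55.8 q [ 0.39  0.35  1.9   0.    0.89 -0.95]
```

Next I'll descend to about TCP z = 20, roughly 10 mm above contact.

```bash
python3 -m inch '[{"xyz":[14,3,20],"rot":[0,0,0]},{"xyz":[14,3,50],"rot":[0,0,0]},{"xyz":[14,3,80],"rot":[0,0,0]},{"xyz":[14,3,110],"rot":[0,0,0]},{"xyz":[14,3,130],"rot":[0,0,0]},{"xyz":[14,3,142],"rot":[0,0,0]},{"xyz":[14,3,146],"rot":[0,0,0]},{"xyz":[14,3,146],"rot":[0,0,0]},{"xyz":[14,3,146],"rot":[0,0,0]}]';python3 -c "
from h import *
plan([465,215,10],166.5)
a=ctrl.get_image('wrist')[:,:,::-1]
b=ctrl.get_image('side')[110:260,90:290,::-1]
cv2.imwrite('pics/z6.png',np.hstack([cv2.resize(a,(400,300)),cv2.resize(b,(400,300))]))"
```

```text
t: 17.02
ee_pos: [467.3, 212.4, 19.5]
orientation: [0.37, 3.119, 0.001]
ft_force: [-0.0, -0.3, -0.3]
width: 55.7
grasp_force: 30.0
t 17.02 ee [467.3 212.4  19.5] xyz [2.8 2.  9.5] rot [ 0.     0.001 -0.   ] F [-0.  -0.3 -0.3] w 55.7 q [ 0.4   0.59  1.97 -0.    0.57 -0.93]
```

View pics/z6.png

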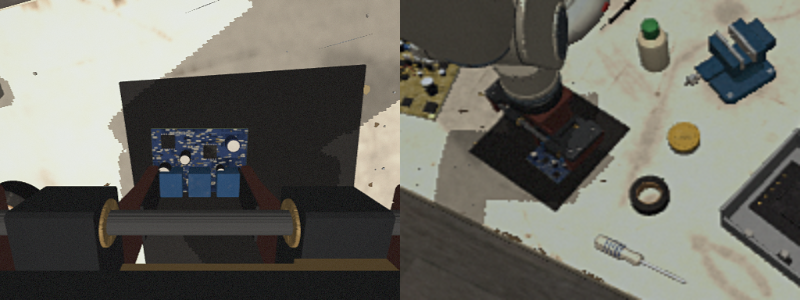

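The board is held level above the mat, at columns 150–248 in the wrist view, with at least 18 mm to the mat's edge. I'll lower it gently.

```bash
python3 -m inch '[{"xyz":[0,0,3],"rot":[0,0,0]},{"xyz":[0,0,6],"rot":[0,0,0]},{"xyz":[0,0,7.5],"rot":[0,0,0]},{"xyz":[0,0,8],"rot":[0,0,0]},{"xyz":[0,0,8],"rot":[0,0,0]}]'; python3 -m inch '[{"xyz":[0,0,0.4],"rot":[0,0,0]},{"xyz":[0,0,0.8],"rot":[0,0,0]},{"xyz":[0,0,0.8],"rot":[0,0,0]}]'
```

```text
t: 17.53
ee_pos: [466.7, 212.3, 10.9]
orientation: [-0.37, -3.12, 0.0]
ft_force: [0.6, -1.7, -0.9]
width: 55.7
grasp_force: 30.0
t: 17.78
ee_pos: [466.8, 212.3, 10.2]
orientation: [0.37, 3.12, 0.0]
ft_force: [-0.5, -0.2, 0.9]
width: 55.5
grasp_force: 30.0
```

```bash
python3 -m inch '[{"xyz":[0,0,0.3],"rot":[0,0,0]},{"xyz":[0,0,0.6],"rot":[0,0,0]},{"xyz":[0,0,0.6],"rot":[0,0,0]}]'
```

```text
t: 18.03
ee_pos: [466.8, 212.3, 10.1]
orientation: [0.369, 3.12, 0.0]
ft_force: [-1.1, 0.2, 7.5]
width: 55.8
grasp_force: 30.0
```

```bash
python3 -m inch '[{"xyz":[0,0,-0.3],"rot":[0,0,0]},{"xyz":[0,0,-0.3],"rot":[0,0,0]}]'; python3 -m inch '[{"xyz":[0,0,0],"rot":[0,0,0]},{"xyz":[0,0,0],"rot":[0,0,0]},{"xyz":[0,0,0],"rot":[0,0,0]},{"xyz":[0,0,0],"rot":[0,0,0]},{"xyz":[0,0,0],"rot":[0,0,0]},{"xyz":[0,0,0],"rot":[0,0,0]}]' 45; python3 -m inch '[{"xyz":[0,0,-5],"rot":[0,0,0]},{"xyz":[0,0,-15],"rot":[0,0,0]},{"xyz":[0,0,-35],"rot":[0,0,0]},{"xyz":[0,0,-65],"rot":[0,0,0]},{"xyz":[0,0,-100],"rot":[0,0,0]},{"xyz":[0,0,-130],"rot":[0,0,0]},{"xyz":[0,0,-150],"rot":[0,0,0]},{"xyz":[0,0,-150],"rot":[0,0,0]},{"xyz":[0,0,-150],"rot":[0,0,0]}]'
python3 - <<'E'
from h import *
m=ctrl.camera_model('wrist'); im=ctrl.get_image('wrist')[:,:,::-1].astype(int)
s=ctrl.get_image('side')[:,:,::-1]; cv2.imwrite('pics/w7.png',np.hstack([cv2.resize(im.astype(np.uint8),(400,300)),cv2.resize(s,(400,300))]))
E
```

```text
t: 18.2
ee_pos: [466.9, 212.3, 10.1]
orientation: [0.369, 3.12, 0.0]
ft_force: [-0.6, -0.2, 6.3]
width: 55.6
grasp_force: 30.0
t: 18.7
ee_pos: [466.8, 212.3, 9.8]
orientation: [-0.369, -3.12, 0.0]
ft_force: [0.1, -0.2, 0.6]
width: 72.3
grasp_force: 0.0
t: 19.45
ee_pos: [467.5, 212.6, 161.6]
orientation: [0.369, 3.117, 0.003]
ft_force: [-1.1, 0.1, 0.4]
width: 72.6
grasp_force: 0.0
```

View pics/w7.png

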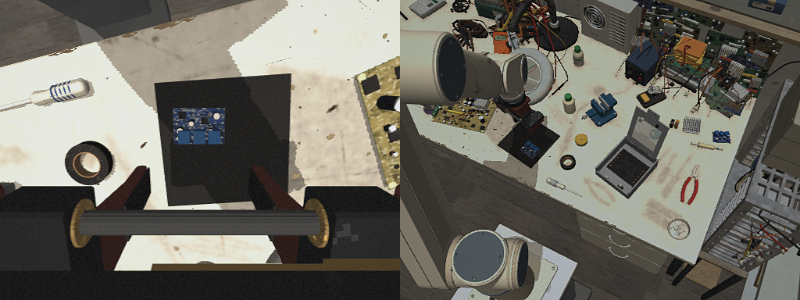

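The board lies flat on the mat with the relays up, at (199,126) in the wrist view. The lid is open, the nest is empty and the bystanders haven't moved, so I'm handing the job in.

```bash
python3 -c "
from workcell import ctrl
print(ctrl.close_job())"
```

```text
the job is handed in; nothing more can be done
None
```

The job is handed in at about 20 s: the latch let go at a 12.5 N press (highest reading), the lid sprang fully open, and the relay board was set down flat, relays up, on the mat; the relay row was on the hinge side, not the robot's, so I gripped it along its 56 mm length to keep clear of the lid.

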